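# Refile returned media in the store's trays

## Task

Four media came back to the store: a data tape cartridge, a hard disk drive, a microfilm carton and an audio cassette. Refile each one in the empty front pocket of the tray that already holds its kind, standing upright on the pocket's floor as it stands now. Set them down rather than dropping them, and do not knock over or push aside the rubber stamp and the glue stick standing in between.

Things in the scene. Friction and masses are not known exactly. Their poses are not given: they have to be found in the camera images.
- cartridge: The returned data tape cartridge: flat blue and black plastic shell with a white label on its upper edge. Loose, standing on its long edge on the table. 22 mm thick (its x), 105 mm long (its y), 102 mm tall (its z, up). Origin: centre of its underside. Either face may point forward. It is gripped from above across its thickness, near the middle of its upper edge.
- drive: The returned hard disk drive: bare silver aluminium, one face with a white label, the other with a green circuit board. Loose, standing on its long edge on the table. 26 mm thick (its x), 147 mm long (its y), 102 mm tall (its z, up). Origin: centre of its underside. Either face may point forward. It is gripped from above across its thickness, near the middle of its upper edge.
- microfilm: The returned microfilm carton: brown cardboard box with a white label on top. Loose, standing on its long edge on the table. 38 mm thick (its x), 102 mm long (its y), 102 mm tall (its z, up). Origin: centre of its underside. Either face may point forward. It is gripped from above across its thickness, near the middle of its upper edge.
- cassette: The returned audio cassette in its case: yellow. Loose, standing on its long edge on the table. 17 mm thick (its x), 109 mm long (its y), 69 mm tall (its z, up). Origin: centre of its underside. Either face may point forward. It is gripped from above across its thickness, near the middle of its upper edge.
- tray_cartridge: White file tray, fixed; three more blue data tape cartridges stand in its rear (fixed, tops 106 mm high). In front of them, nearer the robot, is its one empty pocket, 38 mm along tray x (away from the robot) by 125 mm along tray y, open on top. Origin: the pocket's centre, on the table surface; pocket floor 4 mm above it, rim and foam around it 30 mm high. Stored things begin 30 mm behind the pocket's rear edge.
- tray_drive: White file tray, fixed; two more silver hard disk drives stand in its rear (fixed, tops 106 mm high). In front of them, nearer the robot, is its one empty pocket, 42 mm along tray x (away from the robot) by 167 mm along tray y, open on top. Origin: the pocket's centre, on the table surface; pocket floor 4 mm above it, rim and foam around it 30 mm high. Stored things begin 30 mm behind the pocket's rear edge.
- tray_microfilm: White file tray, fixed; two more brown microfilm cartons stand in its rear (fixed, tops 106 mm high). In front of them, nearer the robot, is its one empty pocket, 54 mm along tray x (away from the robot) by 122 mm along tray y, open on top. Origin: the pocket's centre, on the table surface; pocket floor 4 mm above it, rim and foam around it 30 mm high. Stored things begin 30 mm behind the pocket's rear edge.
- tray_cassette: White file tray, fixed; three more yellow cassettes stand in its rear (fixed, tops 73 mm high). In front of them, nearer the robot, is its one empty pocket, 33 mm along tray x (away from the robot) by 129 mm along tray y, open on top. Origin: the pocket's centre, on the table surface; pocket floor 4 mm above it, rim and foam around it 30 mm high. Stored things begin 30 mm behind the pocket's rear edge.
- rubber_stamp: Dark wooden rubber stamp standing on the table between the things, 30 mm across and 75 mm high; loose. Origin: centre of its underside. To be left standing where it is.
- glue_stick: White glue stick with a red cap standing on the table between the things, 28 mm across and 80 mm high; loose. Origin: centre of its underside. To be left standing where it is.

How it is judged:
At the end, for the whole second after the job is handed in: Each of the four media stands upright (within 10 degrees) in the front pocket of its own tray: its underside centre within 12 mm front to back and 14 mm sideways of the pocket's centre and on the pocket's floor (less than 10 mm above the table), released and at rest (x of cartridge in the frame of tray_cartridge between -0.012 and 0.012 m and y of cartridge in the frame of tray_cartridge between -0.014 and 0.014 m and z of cartridge in the frame of tray_cartridge below 0.01 m and angle between each of cartridge, drive, microfilm, cassette's own z axis and vertical below 0.17 rad and linear speed of each of cartridge, drive, microfilm, cassette below 0.02 m/s and contact force between the fingers and cartridge below 0.1 N and x of drive in the frame of tray_drive between -0.012 and 0.012 m and y of drive in the frame of tray_drive between -0.014 and 0.014 m and z of drive in the frame of tray_drive below 0.01 m and contact force between the fingers and drive below 0.1 N and x of microfilm in the frame of tray_microfilm between -0.012 and 0.012 m and y of microfilm in the frame of tray_microfilm between -0.014 and 0.014 m and z of microfilm in the frame of tray_microfilm below 0.01 m and contact force between the fingers and microfilm below 0.1 N and x of cassette in the frame of tray_cassette between -0.012 and 0.012 m and y of cassette in the frame of tray_cassette between -0.014 and 0.014 m and z of cassette in the frame of tray_cassette below 0.01 m and contact force between the fingers and cassette below 0.1 N); the robot touches nothing.
It fails at once if a medium is dropped or knocked: it moves faster than 0.6 m/s (a fall of about 18 mm) while the fingers do not hold it ((contact force between the fingers and cartridge below 0.05 N and linear speed of cartridge above 0.6 m/s) or (contact force between the fingers and drive below 0.05 N and linear speed of drive above 0.6 m/s) or (contact force between the fingers and microfilm below 0.05 N and linear speed of microfilm above 0.6 m/s) or (contact force between the fingers and cassette below 0.05 N and linear speed of cassette above 0.6 m/s)).
It fails at once if the rubber stamp or the glue stick is knocked over or shifted by more than 30 mm (distance of any of rubber_stamp, glue_stick from where it was at the start of the episode above 0.03 m or angle between any of rubber_stamp, glue_stick's own z axis and vertical above 0.5 rad).
It also fails if it takes over 120 s, if anything falls off the work surface, if the arm or the gripper's body presses on something with over 40 N, if the wrist force passes 120 N, or if a joint passes its speed limit or range.

## Robot

A 6-joint arm with a two-finger parallel gripper is mounted at the origin on the work surface. World frame = base frame: x ahead of the robot, y to its left, z up, the work surface at z = 0. Lengths are in m, angles in rad, forces in N, time in s.
With the tool pointing down it reaches from about 0.225 to 0.875 m from the base axis. Payload 3.4 kg.
Tool frame: the origin (TCP) lies midway between the tips of the shut fingers; the grasp point (between the pads) lies 19 mm behind it; x points along the fingers, y is the direction in which the jaws open and shut, and the axes are right-handed (so a half turn about x gives the same grasp; the last joint's range is limited). The gripper opens to 85 mm and grips with 20 to 120 N. Pads are 22 mm wide; open, the fingers measure 114 mm over their backs; the gripper's body (76 mm by 85 mm) begins 54 mm behind the grasp point. The pads swing forward as they close: fully open they stand 13 mm farther back than shut.
Start: joints at [-1.281, 0.276, 1.505, -0, 1.361, -0.121], TCP at [0.23, -0.527, 0.231] pointing down, gripper open.
Joint ranges: [-2.89, 2.89], [-0.75, 2.08], [0.22, 2.7], [-1.18, 4.32], [0.11, 2.71], [-2.7, 2.7]. Speed limits (rad/s): [2.57, 2.57, 3.14, 3.14, 3.14, 3.14].

## Interface

Orientations are given as a unit quaternion [w, x, y, z].
In Python, from rig import manip, get_image, get_calibration, ticket gives the robot as it stands. The module is installed in compiled form; this text tells all that it offers.
- The arm moves only by the tool arm_command, never from a script. Its argument "series" is text: rows parted by semicolons, each of 7 numbers parted by spaces: the shift along the tool's x, y, z in units of 0.1 m (1.0 is 0.1 m), then the turn, a rotation vector about the tool's x, y, z in units of pi rad (1.0 is pi rad), then the opening, from -1 (shut) to 1 (fully open), so that 0 is half open. In form: tx ty tz rx ry rz claw; .... A call has 1 to 12 rows; each row shifts and turns the commanded pose from where the row before left it, along the tool's axes as they then stand; what a row does not reach is not made up. A row lasts 1/12 s, in which the tool goes at most 41.7 mm and 7.16 degrees, less where a joint would pass 70% of its speed; a pose out of reach is approached as far as the arm can. A call with a number of a shift or a turn outside -1 to 1 is refused whole. A call with a gripper value outside its range is refused whole. The fingers move at their own pace and stop on an object; "squeeze" is the grip in N (left out, the last holds). Time passes only in rows, so rows that do not move let the fingers close. It gives the time, the measured TCP pose, the force and the opening at its end, in the units of the state.
- manip.get_state(): the state, without advancing time (a new reading comes with each control period).
- get_image(name): name is "side" or "top"; returns the picture (400x640x3 uint8, red, green, blue); there is no depth.
- get_calibration(name): a dict with "fx", "fy", "cx", "cy" (pixels), "cam_to_world" (4x4, takes a point from camera to world coordinates). Camera axes: x right, y down, z forward; pixel columns grow to the right and rows downward; lengths in m; the calibration is good to about 2 mm. A picture is of the moment at which its call begins. get_calibration takes no time and is no camera call.
- ticket.sign_off(): hands the job in, once; it reports no verdict.
The state is a dict: "clock": time; "qpos": joint angles; "qd": joint speeds; "effort": joint torques, N m; "position": TCP position; "ee_rot": TCP orientation; "contact_force": force on the tool from outside, world axes, zero at the start; "moment": the same for the moment, N m; "width": finger opening in m.
Only numpy, scipy, OpenCV 4.12 (cv2) and the standard library are available. Lean on these libraries where they do the work, as an engineer would, in place of code of your own. Each camera call takes 0.05 s, during which the arm holds its last target. There are 200 camera calls.

## Working session

There is one attempt and no reset: what is moved stays moved. The work goes in short steps, Python scripts to look and compute and a tool call to move; the robot and the scene stay as the last step left them, time stands still between calls to the robot, and variables do not carry over. Pictures are saved under pics/ and viewed, about 12 in all and at most 16, crops included, and the job is handed in when it is done.

Besides the shell and the picture viewer there is one more tool, called after "Call:" as name(argument=value, ...) on one line, values as JSON. arm_command: Moves the arm, as the interface text tells. Shifts and turns lie within -1 to 1; 1 stands for 0.1 m of shift or pi rad of turn. Its arguments: {"type":"object","properties":{"series":{"type":"string"},"squeeze":{"type":"number"}},"required":["series"]}

```bash
mkdir -p pics
python3 - <<'E'
from rig import manip, get_image, get_calibration
import cv2,numpy as np
np.set_printoptions(precision=4,suppress=True)
for n in("side","top"):
    cv2.imwrite(f"pics/{n}0.png",cv2.cvtColor(get_image(n),cv2.COLOR_RGB2BGR)); c=get_calibration(n); print({k:np.array(v) for k,v in c.items()})
print(manip.get_state())
E
```

```text
{'fx': array(442.0068), 'fy': array(442.0068), 'cx': array(320.8363), 'cy': array(199.266), 'cam_to_world': array([[-0.8073, -0.4372,  0.3964,  0.1936],
       [-0.5901,  0.5857, -0.5557,  0.4736],
       [ 0.0108, -0.6825, -0.7308,  0.6421],
       [ 0.    ,  0.    ,  0.    ,  1.    ]])}
{'fx': array(421.9901), 'fy': array(421.9901), 'cx': array(314.7288), 'cy': array(200.4578), 'cam_to_world': array([[ 0.021 , -0.9992,  0.0326,  0.479 ],
       [-0.9995, -0.0218, -0.0233,  0.0219],
       [ 0.024 , -0.0321, -0.9992,  0.8705],
       [ 0.    ,  0.    ,  0.    ,  1.    ]])}
{'clock': 0.1, 'qpos': array([-1.281 ,  0.2766,  1.506 , -0.    ,  1.3607, -0.121 ]), 'qd': array([ 0.0005, -0.0011, -0.0038,  0.0007,  0.0005,  0.0002]), 'effort': array([  0.0011, -41.7702, -24.6406,  -0.0001,   0.0058,  -0.    ]), 'position': array([ 0.2295, -0.5267,  0.2305]), 'ee_rot': array([-0.1436, -0.6922, -0.1448,  0.6923]), 'contact_force': array([-0.1256, -0.4478, -0.3505]), 'moment': array([ 0.0099, -0.0153, -0.002 ]), 'width': 0.08548396443880273}
```

View pics/top0.png

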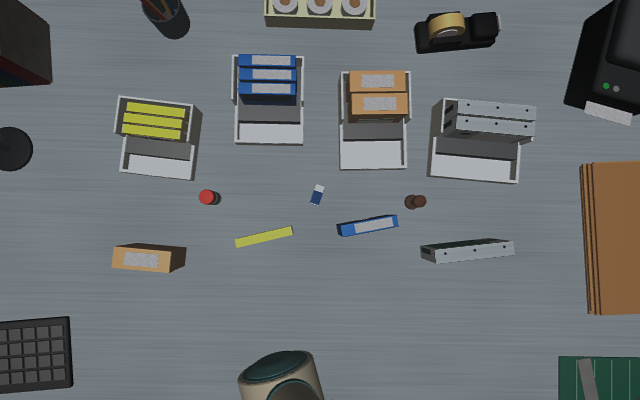

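View pics/side0.png

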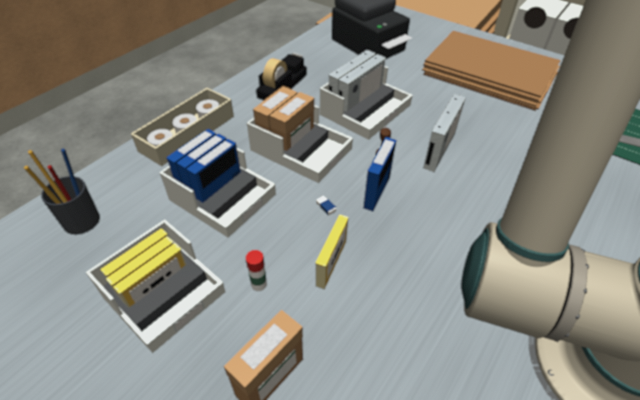

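Run:
```python
import cv2
im=cv2.imread("pics/top0.png")
def crop(n,x,y,w,h,s):
    c=cv2.resize(im[y:y+h,x:x+w],None,fx=s,fy=s,interpolation=cv2.INTER_CUBIC)
    for i in range(0,w,10):
        cv2.line(c,(i*s,0),(i*s,12 if (x+i)%50==0 else 5),(0,0,255),1)
        if (x+i)%50==0: cv2.putText(c,str(x+i),(i*s+2,12),0,.4,(0,0,255))
    for i in range(0,h,10):
        cv2.line(c,(0,i*s),(12 if (y+i)%50==0 else 5,i*s),(0,0,255),1)
        if (y+i)%50==0: cv2.putText(c,str(y+i),(2,i*s-2),0,.4,(0,0,255))
    cv2.imwrite(f"pics/{n}.png",c)
crop("cA",110,90,200,100,4)
crop("cB",330,90,200,100,4)
crop("cC",100,180,200,100,4)
crop("cD",330,180,200,100,4)
```

```text
(no output)
```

View pics/cA.png

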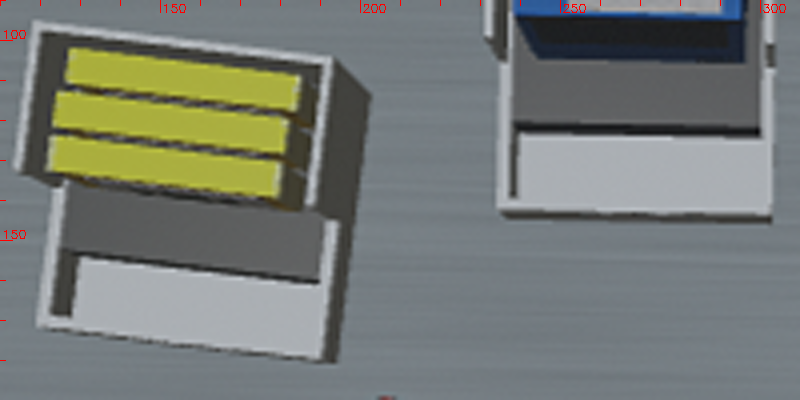

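View pics/cB.png

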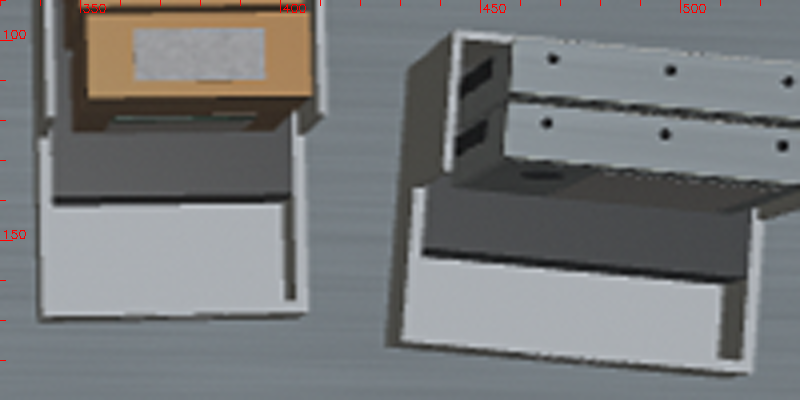

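View pics/cC.png

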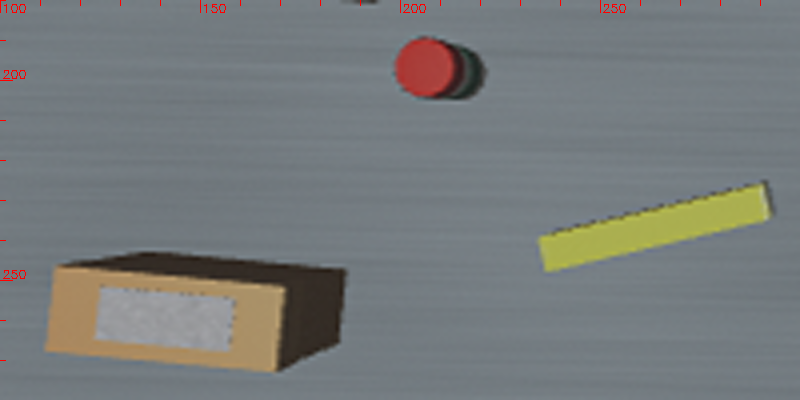

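View pics/cD.png

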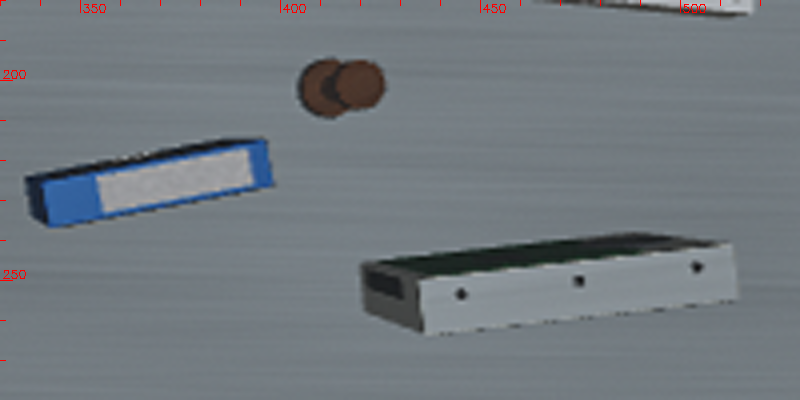

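```bash
cat > h.py <<'E'
import numpy as np
from rig import manip,get_calibration
from scipy.spatial.transform import Rotation as R
np.set_printoptions(precision=4,suppress=True)
def ray(n,px,z):
    c=get_calibration(n);T=np.array(c["cam_to_world"])
    d=T[:3,:3]@[(px[0]-c["cx"])/c["fx"],(px[1]-c["cy"])/c["fy"],1]
    return T[:3,3]+d*(z-T[2,3])/d[2]
def proj(n,P):
    c=get_calibration(n);T=np.linalg.inv(np.array(c["cam_to_world"]));p=T[:3,:3]@P+T[:3,3]
    return c["fx"]*p[0]/p[2]+c["cx"],c["fy"]*p[1]/p[2]+c["cy"]
def plan(x,y,z,yaw):
    """yaw: world angle (deg) of jaw axis, mod 180. Prints turn first, then shift after turn (units)"""
    s=manip.get_state();q=s["ee_rot"];A=R.from_quat([q[1],q[2],q[3],q[0]])
    best=None
    for k in(0,180):
        a=np.radians(yaw+k);yy=np.array([np.cos(a),np.sin(a),0]);xx=np.array([0,0,-1.])
        B=R.from_matrix(np.c_[xx,yy,np.cross(xx,yy)])
        rv=(A.inv()*B).as_rotvec()
        print("turn units",rv/np.pi,"deg",np.degrees(np.linalg.norm(rv)),"shift",B.inv().apply(np.array([x,y,z])-s["position"])/.1, "shift with no turn",A.inv().apply(np.array([x,y,z])-s["position"])/.1)
    print("t",s["clock"],"pos",s["position"],"q",s["qpos"],"w",s["width"],"F",s["contact_force"])
E
python3 - <<'E'
from h import *
def o(pts,ox,oy,z): return np.array([ray("top",(ox+a/4,oy+b/4),z) for a,b in pts])
M=dict(microfilm=([(55,266),(286,288),(278,371),(46,350)],100,180,.102),
cassette=([(540,237),(764,184),(770,217),(545,271)],100,180,.069),
cartridge=([(42,183),(265,139),(273,186),(52,227)],330,180,.102),
drive=([(418,278),(733,242),(738,300),(425,334)],330,180,.102))
for k,(p,a,b,z) in M.items():
    P=o(p,a,b,z);l=(P[1]+P[2]-P[0]-P[3])/2;t=(P[0]+P[1]-P[2]-P[3])/2
    print(k,P.mean(0),"len",np.linalg.norm(l),"th",np.linalg.norm(t),"yaw x",np.degrees(np.arctan2(l[0],-l[1])))
T=dict(cassette=([(62,247),(322,279)],[(37,325),(325,360)],110,33),cartridge=([(510,123),(760,128)],[(498,212),(772,217)],110,38),
microfilm=([(49,197),(294,193)],[(40,318),(307,313)],330,54),drive=([(418,247),(752,277)],[(402,343),(750,372)],330,42))
for k,(p,f,a,d) in T.items():
    P=o(p,a,90,.03);F=o(f,a,90,.03)
    l=P[1]-P[0];L=F[1]-F[0];m=l/np.linalg.norm(l)+L/np.linalg.norm(L);m/=np.linalg.norm(m)
    ax=np.array([-m[1],m[0],0]);c=P.mean(0)-ax*d/2000
    print(k,c,"yaw",np.degrees(np.arctan2(ax[1],ax[0])),"len",np.linalg.norm(l),"outer",np.linalg.norm(L),"front: c-outer in tray",(c-F.mean(0))@ax-d/2000,(c-F.mean(0))@m)
print("stamp",ray("top",(330+359/4,180+21),.075),"glue",ray("top",(100+427/4,180+17),.08))
plan(.35,0,.2,0)
E
```

```text
microfilm [0.3908 0.3129 0.102 ] len 0.10361258367111888 th 0.03749698909976212 yaw x -4.269541911677437
cassette [0.4343 0.0982 0.069 ] len 0.1086524981375853 th 0.01601951221223502 yaw x 14.556418479757998
cartridge [ 0.4598 -0.097   0.102 ] len 0.10351952597281884 th 0.02112073752270803 yaw x 11.94734379102447
drive [ 0.4158 -0.2911  0.102 ] len 0.1462207015356806 th 0.026141377732312107 yaw x 7.355647302919198
cassette [0.5719 0.3165 0.03  ] yaw -5.683254938424705 len 0.128881940537779 outer 0.14249508101758734 front: c-outer in tray 0.006814526945026229 0.00013186092713179855
cartridge [0.6436 0.0974 0.03  ] yaw 0.368549261536404 len 0.124747896822527 outer 0.13649032303879463 front: c-outer in tray 0.006715035043542327 -0.0008315405358836272
microfilm [ 0.606  -0.1131  0.03  ] yaw 2.407265035538186 len 0.12356706623646722 outer 0.13436205941216392 front: c-outer in tray 0.006715331043195685 0.0005160184333081264
drive [ 0.5834 -0.3207  0.03  ] yaw -3.564709669333782 len 0.17063964014943273 outer 0.17735647710343286 front: c-outer in tray 0.006576853763985591 0.0011241904908528572
stamp [ 0.5083 -0.196   0.075 ] glue [0.5068 0.2049 0.08  ]
turn units [-0.3692 -0.0004  0.0004] deg 66.46351276938093 shift [ 0.3052  1.2053 -5.2672] shift with no turn [ 0.313  -4.3472 -3.2083]
turn units [0.6308 0.0005 0.0004] deg 113.53657387863834 shift [ 0.3052 -1.2053  5.2672] shift with no turn [ 0.313  -4.3472 -3.2083]
t 0.1 pos [ 0.2295 -0.5267  0.2305] q [-1.281   0.2766  1.506  -0.      1.3607 -0.121 ] w 0.08548396443880273 F [-0.1256 -0.4478 -0.3505]
```

```bash
python3 -c "
from h import *
plan(.4158,-.2911,.17,7.36)"
```

```text
turn units [-0.4101 -0.0004  0.0004] deg 73.82350502374855 shift [ 0.6052  2.1498 -2.0981] shift with no turn [ 0.6081 -1.4151 -2.6491]
turn units [0.5899 0.0004 0.0004] deg 106.17657769047894 shift [ 0.6052 -2.1498  2.0981] shift with no turn [ 0.6081 -1.4151 -2.6491]
t 0.1 pos [ 0.2295 -0.5267  0.2305] q [-1.281   0.2766  1.506  -0.      1.3607 -0.121 ] w 0.08548396443880273 F [-0.1256 -0.4478 -0.3505]
```

Call:
arm_command(series="0 0 0 -0.0345 0 0 1;0 0 0 -0.0345 0 0 1;0 0 0 -0.0345 0 0 1;0 0 0 -0.0345 0 0 1;0 0 0 -0.0345 0 0 1;0 0 0 -0.0345 0 0 1;0 0 0 -0.0345 0 0 1;0 0 0 -0.0345 0 0 1;0 0 0 -0.0345 0 0 1;0 0 0 -0.0345 0 0 1;0 0 0 -0.0345 0 0 1;0 0 0 -0.0305 0 0 1")

```text
clock: 1.1
position: [0.2295, -0.5268, 0.2308]
ee_rot: [0.532, 0.466, 0.532, -0.465]
contact_force: [-1.1, 0.1, 0.6]
width: 0.0854
```

```bash
python3 -c "
from h import *
plan(.4158,-.2911,.17,7.36)"
```

```text
turn units [ 0.0015 -0.0003  0.0001] deg 0.2777376351195705 shift [ 0.6079  2.1495 -2.0994] shift with no turn [ 0.6098  2.1594 -2.0885]
turn units [-0.9985 -0.0001 -0.0005] deg 179.72964934388554 shift [ 0.6079 -2.1495  2.0994] shift with no turn [ 0.6098  2.1594 -2.0885]
t 1.1 pos [ 0.2295 -0.5268  0.2308] q [-1.281   0.2763  1.5057  0.      1.3607 -1.4142] w 0.0853579073197642 F [-1.0502  0.0552  0.6164]
```

Call:
arm_command(series="0.055 0.1955 -0.191 0 0 0 1;0.055 0.1955 -0.191 0 0 0 1;0.055 0.1955 -0.191 0 0 0 1;0.055 0.1955 -0.191 0 0 0 1;0.055 0.1955 -0.191 0 0 0 1;0.055 0.1955 -0.191 0 0 0 1;0.055 0.1955 -0.191 0 0 0 1;0.055 0.1955 -0.191 0 0 0 1;0.055 0.1955 -0.191 0 0 0 1;0.055 0.1955 -0.191 0 0 0 1;0.055 0.1955 -0.191 0 0 0 1;0 0 0 0 0 0 1")

```text
clock: 2.1
position: [0.4175, -0.2869, 0.1694]
ee_rot: [0.531, 0.467, 0.533, -0.465]
contact_force: [-0.5, 0.1, -0.8]
width: 0.0856
```

```bash
python3 -c "
from h import *
plan(.4158,-.2911,.068,7.36)
import cv2
from rig import get_image
cv2.imwrite('pics/t1.png',cv2.cvtColor(get_image('side'),cv2.COLOR_RGB2BGR))"
```

```text
turn units [ 0.001  -0.0014  0.    ] deg 0.31353386441601677 shift [ 1.0141 -0.0217  0.0391] shift with no turn [ 1.0139 -0.0218  0.0436]
turn units [-0.999  -0.     -0.0023] deg 179.82523997224544 shift [ 1.0141  0.0217 -0.0391] shift with no turn [ 1.0139 -0.0218  0.0436]
t 2.1 pos [ 0.4175 -0.2869  0.1694] q [-0.7417  0.2198  1.7451  0.0031  1.1802 -0.8744] w 0.0856431354589501 F [-0.4711  0.1229 -0.7942]
```

View pics/t1.png

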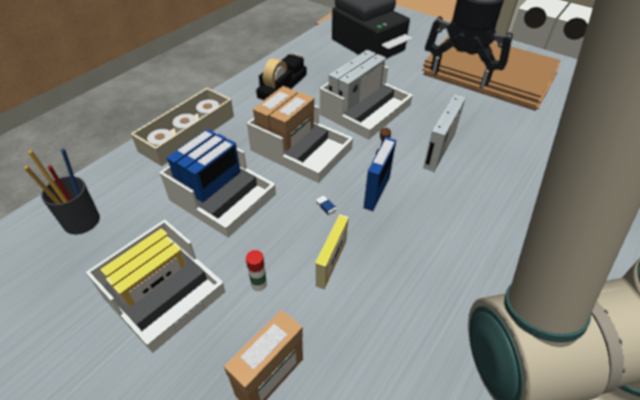

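Run:
```python
from h import *
from rig import manip,get_image
import cv2
for p in [(.4175,-.2869,.1694),(.4158,-.2911,.102),(.643,.0974,.03),(.434,.098,.069),(.391,.313,.102)]: print(p,proj("side",np.array(p)))
print(manip.get_state()["position"])
cv2.imwrite('pics/t2.png',cv2.cvtColor(get_image('top'),cv2.COLOR_RGB2BGR))
```

```text
(0.4175, -0.2869, 0.1694) (np.float64(456.4527706085707), np.float64(85.40594011597017))
(0.4158, -0.2911, 0.102) (np.float64(450.36676970833736), np.float64(113.35649930647864))
(0.643, 0.0974, 0.03) (np.float64(242.7564568148847), np.float64(199.74499050663573))
(0.434, 0.098, 0.069) (np.float64(333.9036597667088), np.float64(239.63216971463518))
(0.391, 0.313, 0.102) (np.float64(265.4672666991118), np.float64(347.2342206346066))
[ 0.4165 -0.2891  0.1699]
```

View pics/t2.png

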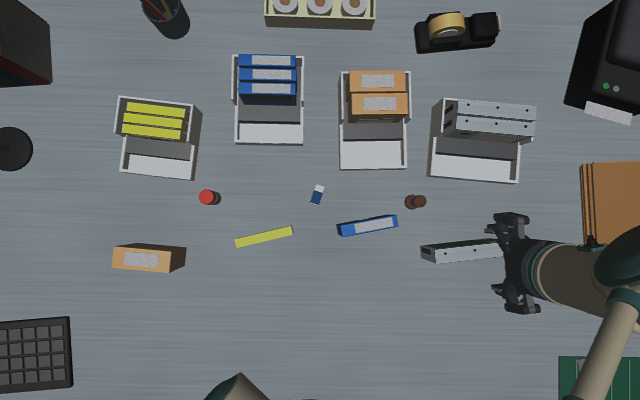

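Run:
```python
from h import *
from rig import manip,get_image
import cv2
s=manip.get_state();q=s["ee_rot"];A=R.from_quat([q[1],q[2],q[3],q[0]])
for n in("top","side"):
    for dz in(0,.013,.03):
        print(n,dz,[np.round(proj(n,s["position"]+A.apply([-dz,w,0]))) for w in(.043,-.043,.057,-.057)])
a=cv2.imread('pics/t2.png')[190:340,400:600];b=cv2.imread('pics/t1.png')[0:150,400:600]
cv2.imwrite('pics/t3.png',cv2.resize(np.hstack([a,b]),None,fx=2,fy=2,interpolation=cv2.INTER_CUBIC))
```

```text
top 0 [array([488., 230.]), array([494., 281.]), array([487., 222.]), array([495., 290.])]
top 0.013 [array([491., 230.]), array([498., 283.]), array([490., 222.]), array([499., 291.])]
top 0.03 [array([496., 231.]), array([502., 284.]), array([495., 222.]), array([504., 293.])]
side 0 [array([437.,  78.]), array([480.,  91.]), array([430.,  77.]), array([487.,  93.])]
side 0.013 [array([438.,  73.]), array([482.,  85.]), array([431.,  71.]), array([489.,  87.])]
side 0.03 [array([440.,  65.]), array([484.,  77.]), array([433.,  63.]), array([492.,  79.])]
```

View pics/t3.png

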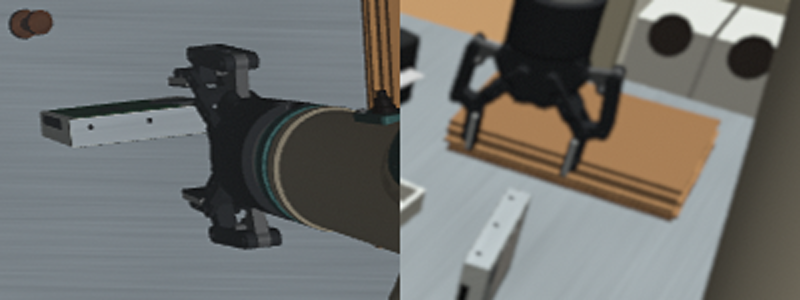

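Call:
arm_command(series="0.1 0 0 0 0 0 1;0.1 0 0 0 0 0 1;0.1 0 0 0 0 0 1;0.1 0 0 0 0 0 1;0.1 0 0 0 0 0 1;0.1 0 0 0 0 0 1;0.1 0 0 0 0 0 1;0.1 0 0 0 0 0 1;0.1 0 0 0 0 0 1;0.1 0 0 0 0 0 1;0.02 0 0 0 0 0 1;0 0 0 0 0 0 1")

```text
clock: 3.2
position: [0.4156, -0.2909, 0.0678]
ee_rot: [0.53, 0.467, 0.532, -0.467]
contact_force: [0.7, 0.1, -0.5]
width: 0.0853
```

```bash
python3 -c "
from h import *
plan(.4158,-.2911,.068,7.36)"
```

```text
turn units [-0.0001 -0.0005  0.0004] deg 0.11273767477477652 shift [-0.0019  0.0013  0.0023] shift with no turn [-0.0019  0.0013  0.0023]
turn units [0.9999 0.0006 0.0007] deg 179.9818528147107 shift [-0.0019 -0.0013 -0.0023] shift with no turn [-0.0019  0.0013  0.0023]
t 3.2 pos [ 0.4156 -0.2909  0.0678] q [-0.7478  0.3273  1.8863 -0.0001  0.9299 -0.8759] w 0.08531809384587717 F [ 0.7401  0.1066 -0.4928]
```

Call:
arm_command(series="0 0 0 0 0 0 0;0 0 0 0 0 0 0;0 0 0 0 0 0 -0.3;0 0 0 0 0 0 -0.3;0 0 0 0 0 0 -1;0 0 0 0 0 0 -1;0 0 0 0 0 0 -1;0 0 0 0 0 0 -1;0 0 0 0 0 0 -1;0 0 0 0 0 0 -1", squeeze=70)

```text
clock: 4.03
position: [0.417, -0.2918, 0.0694]
ee_rot: [0.532, 0.467, 0.53, -0.467]
contact_force: [2.5, 0.9, 5.3]
width: 0.0252
```

Call:
arm_command(series="-0.03 0 0 0 0 0 -1;-0.06 0 0 0 0 0 -1;-0.12 0 0 0 0 0 -1;-0.16 0 0 0 0 0 -1;-0.16 0 0 0 0 0 -1;-0.16 0 0 0 0 0 -1;-0.16 0 0 0 0 0 -1;-0.16 0 0 0 0 0 -1;-0.12 0 0 0 0 0 -1;-0.05 0 0 0 0 0 -1;0 0 0 0 0 0 -1;0 0 0 0 0 0 -1")

```text
clock: 5.03
position: [0.4151, -0.2907, 0.1858]
ee_rot: [0.53, 0.467, 0.532, -0.467]
contact_force: [0.6, -0.3, -6.4]
width: 0.0253
```

```bash
python3 -c "
from h import *
plan(.5834,-.3207,.186,-3.56)"
```

```text
turn units [ 0.0605 -0.0005  0.0007] deg 10.897555929762088 shift [-0.0022  1.6983  0.1946] shift with no turn [-0.0063  1.6309  0.5121]
turn units [-0.9395 -0.001  -0.0007] deg 169.10348853514617 shift [-0.0022 -1.6983 -0.1946] shift with no turn [-0.0063  1.6309  0.5121]
t 5.0333 pos [ 0.4151 -0.2907  0.1858] q [-0.7481  0.2064  1.719  -0.0005  1.2188 -0.8759] w 0.025261326028159843 F [ 0.6313 -0.3326 -6.3722]
```

Call:
arm_command(series="0 0 0 0.02 0 0 -1;0 0 0 0.0205 0 0 -1;0 0 0 0.02 0 0 -1;0 0.1 0.01 0 0 0 -1;0 0.25 0.03 0 0 0 -1;0 0.3 0.035 0 0 0 -1;0 0.35 0.04 0 0 0 -1;0 0.35 0.04 0 0 0 -1;0 0.2 0.025 0 0 0 -1;0 0.1 0.01 0 0 0 -1;0 0.048 0.005 0 0 0 -1;0 0 0 0 0 0 -1")

```text
clock: 6.03
position: [0.5845, -0.3209, 0.1852]
ee_rot: [-0.484, -0.515, -0.486, 0.515]
contact_force: [0.1, -0.5, -6.1]
width: 0.0252
```

Call:
arm_command(series="0 0 0 0 0 0 -1;0 0 0 0 0 0 -1;0 0 0 0 0 0 -1;0 0 0 0 0 0 -1")

```text
clock: 6.37
position: [0.5834, -0.3213, 0.1873]
ee_rot: [-0.484, -0.515, -0.484, 0.515]
contact_force: [-0.3, 0.3, -5.8]
width: 0.0254
```

```bash
python3 -c "
from h import *
plan(.5834,-.3207,.0735,-3.56)
import cv2
from rig import get_image
cv2.imwrite('pics/t4.png',cv2.cvtColor(get_image('top'),cv2.COLOR_RGB2BGR))
a=cv2.imread('pics/t4.png')[60:260,380:640];a=cv2.resize(a,None,fx=1.5,fy=1.5)
b=cv2.cvtColor(get_image('side'),cv2.COLOR_RGB2BGR)[0:200,250:510];b=cv2.resize(b,None,fx=1.5,fy=1.5)
cv2.imwrite('pics/t5.png',np.hstack([a,b]))"
```

```text
turn units [-0.0001  0.0001 -0.    ] deg 0.025156283622725432 shift [ 1.1381 -0.0008 -0.006 ] shift with no turn [ 1.1381 -0.0008 -0.0063]
turn units [ 0.9999 -0.     -0.0001] deg 179.97884255297606 shift [1.1381 0.0008 0.006 ] shift with no turn [ 1.1381 -0.0008 -0.0063]
t 6.3667 pos [ 0.5834 -0.3213  0.1873] q [-0.6077  0.4369  1.3658 -0.0002  1.3388 -0.5451] w 0.025373656574464085 F [-0.2578  0.3324 -5.7752]
```

View pics/t5.png

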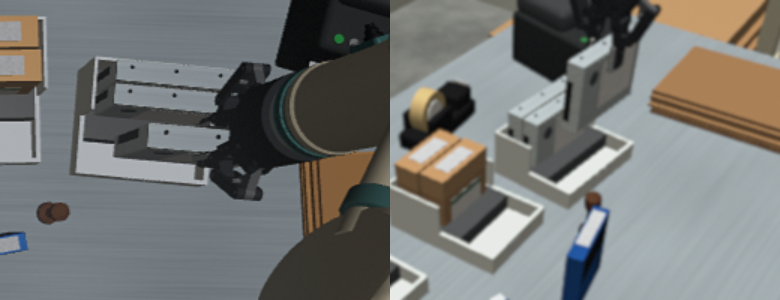

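Call:
arm_command(series="0.05 0 0 0 0 0 -1;0.1 0 0 0 0 0 -1;0.15 0 0 0 0 0 -1;0.15 0 0 0 0 0 -1;0.15 0 0 0 0 0 -1;0.15 0 0 0 0 0 -1;0.1 0 0 0 0 0 -1;0.1 0 0 0 0 0 -1;0.07 0 0 0 0 0 -1;0.05 0 0 0 0 0 -1;0.03 0 0 0 0 0 -1;0 0 0 0 0 0 -1")

```text
clock: 7.47
position: [0.5843, -0.3213, 0.0764]
ee_rot: [-0.484, -0.515, -0.484, 0.515]
contact_force: [0.2, 0.5, -6.2]
width: 0.0254
```

Call:
arm_command(series="0.01 0 0 0 0 0 -1;0.01 0 0 0 0 0 -1;0.01 0 0 0 0 0 -1;0 0 0 0 0 0 -1;0 0 0 0 0 0 -1")

```text
clock: 7.88
position: [0.5844, -0.3214, 0.074]
ee_rot: [0.484, 0.515, 0.484, -0.515]
contact_force: [-0.3, 0.3, -6.4]
width: 0.0252
```

Call:
arm_command(series="0.01 0 0 0 0 0 -1;0.005 0 0 0 0 0 -1;0.005 0 0 0 0 0 -1;0 0 0 0 0 0 -1;0 0 0 0 0 0 -1")

```text
clock: 8.3
position: [0.5847, -0.3215, 0.0735]
ee_rot: [0.485, 0.515, 0.484, -0.515]
contact_force: [-1.7, 1.6, 6.1]
width: 0.025
```

Call:
arm_command(series="0 0 0 0 0 0 -0.25;0 0 0 0 0 0 -0.2;0 0 0 0 0 0 -0.1;0 0 0 0 0 0 0;0 0 0 0 0 0 0;0 0 0 0 0 0 0;0 0 0 0 0 0 0")

```text
clock: 8.88
position: [0.5844, -0.3214, 0.0717]
ee_rot: [-0.484, -0.515, -0.484, 0.515]
contact_force: [1.5, -0.1, 0.2]
width: 0.0427
```

Call:
arm_command(series="-0.05 0 0 0 0 0 0;-0.1 0 0 0 0 0 0;-0.15 0 0 0 0 0 0;-0.2 0 0 0 0 0 0;-0.2 0 0 0 0 0 0;-0.2 0 0 0 0 0 0;-0.2 0 0 0 0 0 0;-0.1 0 0 0 0 0 1;0 0 0 0 0 0 1;0 0 0 0 0 0 1")

```text
clock: 9.72
position: [0.5844, -0.3214, 0.1924]
ee_rot: [0.485, 0.515, 0.484, -0.515]
contact_force: [0.3, 0.1, -0.1]
width: 0.0767
```

```bash
python3 -c "
from h import *
plan(.4598,-.097,.19,11.95)"
```

```text
turn units [-0.0861  0.0003 -0.0003] deg 15.500614542974038 shift [ 0.0241 -0.7546 -2.4534] shift with no turn [ 0.0211 -1.3828 -2.1625]
turn units [ 0.9139 -0.0004 -0.0004] deg 164.49955673522115 shift [0.0241 0.7546 2.4534] shift with no turn [ 0.0211 -1.3828 -2.1625]
t 9.7167 pos [ 0.5844 -0.3214  0.1924] q [-0.607   0.4347  1.3566 -0.0001  1.3491 -0.545 ] w 0.07673394788157031 F [ 0.3434  0.0598 -0.0539]
```

Call:
arm_command(series="0 0 0 -0.0287 0 0 1;0 0 0 -0.0287 0 0 1;0 0 0 -0.0287 0 0 1;0 -0.0431 -0.1402 0 0 0 1;0 -0.1078 -0.3505 0 0 0 1;0 -0.1078 -0.3505 0 0 0 1;0 -0.1078 -0.3505 0 0 0 1;0 -0.1078 -0.3505 0 0 0 1;0 -0.1078 -0.3505 0 0 0 1;0 -0.1078 -0.3505 0 0 0 1;0 -0.0647 -0.2103 0 0 0 1;0 0 0 0 0 0 1")

```text
clock: 10.72
position: [0.4552, -0.0925, 0.1902]
ee_rot: [0.548, 0.444, 0.552, -0.445]
contact_force: [1.1, -0.6, -0.4]
width: 0.0852
```

Call:
arm_command(series="0 0 0 0 0 0 1;0 0 0 0 0 0 1;0 0 0 0 0 0 1")

```text
clock: 10.97
position: [0.4603, -0.0978, 0.1913]
ee_rot: [0.549, 0.445, 0.549, -0.446]
contact_force: [0.0, 0.1, -0.7]
width: 0.0856
```

```bash
python3 -c "
from h import *
plan(.4598,-.097,.068,11.95)"
```

```text
turn units [-0.0003  0.0001  0.0001] deg 0.05278135829787444 shift [ 1.2329 -0.0036 -0.0089] shift with no turn [ 1.2329 -0.0032 -0.0092]
turn units [ 0.9997  0.0002 -0.0001] deg 179.9539958161144 shift [1.2329 0.0036 0.0089] shift with no turn [ 1.2329 -0.0032 -0.0092]
t 10.9667 pos [ 0.4603 -0.0978  0.1913] q [-0.357   0.147   1.7813 -0.0004  1.2135 -0.5646] w 0.08560961115921127 F [ 0.0409  0.0563 -0.6529]
```

Call:
arm_command(series="0.1 0 -0.009 0 0 0 1;0.15 0 0 0 0 0 1;0.15 0 0 0 0 0 1;0.15 0 0 0 0 0 1;0.15 0 0 0 0 0 1;0.15 0 0 0 0 0 1;0.15 0 0 0 0 0 1;0.1 0 0 0 0 0 1;0.08 0 0 0 0 0 1;0.05 0 0 0 0 0 1;0 0 0 0 0 0 1;0 0 0 0 0 0 1")

```text
clock: 11.97
position: [0.4597, -0.0963, 0.0686]
ee_rot: [0.549, 0.445, 0.549, -0.445]
contact_force: [0.1, -0.4, 0.6]
width: 0.0856
```

Call:
arm_command(series="0 0 0 0 0 0 0;0 0 0 0 0 0 0;0 0 0 0 0 0 -0.3;0 0 0 0 0 0 -0.3;0 0 0 0 0 0 -1;0 0 0 0 0 0 -1;0 0 0 0 0 0 -1;0 0 0 0 0 0 -1;0 0 0 0 0 0 -1;0 0 0 0 0 0 -1", squeeze=50)

```text
clock: 12.8
position: [0.4599, -0.0961, 0.0691]
ee_rot: [0.55, 0.445, 0.549, -0.445]
contact_force: [-0.2, -0.3, 4.6]
width: 0.0215
```

Call:
arm_command(series="-0.03 0 0 0 0 0 -1;-0.06 0 0 0 0 0 -1;-0.12 0 0 0 0 0 -1;-0.16 0 0 0 0 0 -1;-0.16 0 0 0 0 0 -1;-0.16 0 0 0 0 0 -1;-0.16 0 0 0 0 0 -1;-0.16 0 0 0 0 0 -1;-0.12 0 0 0 0 0 -1;-0.07 0 0 0 0 0 -1;0 0 0 0 0 0 -1;0 0 0 0 0 0 -1")

```text
clock: 13.8
position: [0.4592, -0.096, 0.1885]
ee_rot: [0.549, 0.445, 0.549, -0.445]
contact_force: [0.7, -0.4, -1.7]
width: 0.0213
```

```bash
python3 -c "
from h import *
plan(.6436,.0974,.187,.37)"
```

```text
turn units [ 0.0643 -0.      0.0002] deg 11.572067340191968 shift [ 0.0153  1.8565 -1.9216] shift with no turn [ 0.0145  2.2043 -1.5102]
turn units [-0.9357 -0.0002 -0.    ] deg 168.42796534966612 shift [ 0.0153 -1.8565  1.9216] shift with no turn [ 0.0145  2.2043 -1.5102]
t 13.8 pos [ 0.4592 -0.096   0.1885] q [-0.3544  0.1471  1.7885 -0.0002  1.2064 -0.5628] w 0.021288515652794365 F [ 0.6927 -0.3954 -1.6715]
```

Call:
arm_command(series="0 0 0 0.0214 0 0 -1;0 0 0 0.0214 0 0 -1;0 0 0 0.0215 0 0 -1;0 0.08 -0.082 0 0 0 -1;0 0.186 -0.192 0 0 0 -1;0 0.265 -0.275 0 0 0 -1;0 0.265 -0.275 0 0 0 -1;0 0.265 -0.275 0 0 0 -1;0 0.265 -0.275 0 0 0 -1;0 0.265 -0.275 0 0 0 -1;0 0.186 -0.192 0 0 0 -1;0 0.08 -0.082 0 0 0 -1")

```text
clock: 14.8
position: [0.6464, 0.1017, 0.1868]
ee_rot: [0.502, 0.498, 0.503, -0.497]
contact_force: [0.1, 0.4, -1.2]
width: 0.0216
```

Call:
arm_command(series="0 0 0 0 0 0 -1;0 0 0 0 0 0 -1;0 0 0 0 0 0 -1;0 0 0 0 0 0 -1")

```text
clock: 15.13
position: [0.6428, 0.0963, 0.1887]
ee_rot: [0.501, 0.498, 0.502, -0.499]
contact_force: [-0.0, -0.1, -2.2]
width: 0.0211
```

```bash
python3 -c "
from h import *
plan(.6436,.0974,.0735,.37)"
```

```text
turn units [-0.0002  0.0002  0.0004] deg 0.09498184387292732 shift [ 1.1518  0.0077 -0.0105] shift with no turn [ 1.1518  0.0093 -0.0112]
turn units [ 0.9998  0.0007 -0.0003] deg 179.95516703669605 shift [ 1.1518 -0.0077  0.0105] shift with no turn [ 1.1518  0.0093 -0.0112]
t 15.1333 pos [0.6428 0.0963 0.1887] q [ 0.0421  0.4131  1.4018 -0.0006  1.3281  0.0366] w 0.02111466144936634 F [-0.0387 -0.0995 -2.209 ]
```

Aligned within 1 mm; lower.

Call:
arm_command(series="0.05 0.01 -0.01 0 0 0 -1;0.1 0 0 0 0 0 -1;0.15 0 0 0 0 0 -1;0.15 0 0 0 0 0 -1;0.15 0 0 0 0 0 -1;0.15 0 0 0 0 0 -1;0.12 0 0 0 0 0 -1;0.1 0 0 0 0 0 -1;0.08 0 0 0 0 0 -1;0.05 0 0 0 0 0 -1;0.02 0 0 0 0 0 -1;0 0 0 0 0 0 -1")

```text
clock: 16.13
position: [0.6449, 0.0984, 0.0765]
ee_rot: [0.502, 0.498, 0.502, -0.499]
contact_force: [-0.5, -0.1, -2.5]
width: 0.021
```

Call:
arm_command(series="0.01 0 0 0 0 0 -1;0.01 0 0 0 0 0 -1;0.01 0 0 0 0 0 -1;0.005 0 0 0 0 0 -1;0 0 0 0 0 0 -1;0 0 0 0 0 0 -1")

```text
clock: 16.63
position: [0.6451, 0.0985, 0.0734]
ee_rot: [0.502, 0.498, 0.502, -0.498]
contact_force: [-0.7, 0.9, -1.5]
width: 0.0215
```

Call:
arm_command(series="0.005 -0.01 0.005 0 0 0 -1;0.005 0 0 0 0 0 -1;0.005 0 0 0 0 0 -1;0 0 0 0 0 0 -1;0 0 0 0 0 0 -1")

```text
clock: 17.05
position: [0.6448, 0.0983, 0.0732]
ee_rot: [0.502, 0.499, 0.501, -0.498]
contact_force: [-1.0, 1.9, 6.1]
width: 0.021
```

Call:
arm_command(series="0 0 0 0 0 0 -0.35;0 0 0 0 0 0 -0.3;0 0 0 0 0 0 -0.2;0 0 0 0 0 0 -0.1;0 0 0 0 0 0 -0.1;0 0 0 0 0 0 -0.1;0 0 0 0 0 0 -0.1")

```text
clock: 17.63
position: [0.6439, 0.0979, 0.0716]
ee_rot: [0.502, 0.498, 0.502, -0.498]
contact_force: [0.5, 0.3, -0.7]
width: 0.0388
```

Call:
arm_command(series="-0.05 0 0 0 0 0 -0.1;-0.1 0 0 0 0 0 -0.1;-0.15 0 0 0 0 0 -0.1;-0.2 0 0 0 0 0 -0.1;-0.2 0 0 0 0 0 -0.1;-0.2 0 0 0 0 0 -0.1;-0.2 0 0 0 0 0 -0.1;-0.1 0 0 0 0 0 1;0 0 0 0 0 0 1;0 0 0 0 0 0 1")

```text
clock: 18.47
position: [0.6441, 0.098, 0.1924]
ee_rot: [0.502, 0.499, 0.501, -0.498]
contact_force: [-0.2, 0.3, 0.3]
width: 0.0734
```

```bash
python3 -c "
from h import *
plan(.4343,.0982,.19,14.56)"
```

```text
turn units [-0.0788  0.0001 -0.0004] deg 14.188754612824765 shift [ 0.0238 -2.0301 -0.5296] shift with no turn [ 0.0211 -2.098  -0.0158]
turn units [ 0.9212 -0.0006 -0.0001] deg 165.81143156757778 shift [0.0238 2.0301 0.5296] shift with no turn [ 0.0211 -2.098  -0.0158]
t 18.4667 pos [0.6441 0.098  0.1924] q [ 0.0443  0.4117  1.3947 -0.0001  1.334   0.0378] w 0.07339165779769767 F [-0.1807  0.2966  0.2587]
```

Call:
arm_command(series="0 0 0 -0.0263 0 0 1;0 0 0 -0.0263 0 0 1;0 0 0 -0.0263 0 0 1;0 -0.087 -0.023 0 0 0 1;0 -0.203 -0.053 0 0 0 1;0 -0.29 -0.0757 0 0 0 1;0 -0.29 -0.0757 0 0 0 1;0 -0.29 -0.0757 0 0 0 1;0 -0.29 -0.0757 0 0 0 1;0 -0.29 -0.0757 0 0 0 1;0 -0.203 -0.053 0 0 0 1;0 -0.087 -0.023 0 0 0 1")

```text
clock: 19.47
position: [0.4291, 0.0982, 0.1906]
ee_rot: [0.558, 0.432, 0.56, -0.434]
contact_force: [-0.6, -0.4, -0.2]
width: 0.0855
```

Call:
arm_command(series="0 0 0 0 0 0 1;0 0 0 0 0 0 1;0 0 0 0 0 0 1;0 0 0 0 0 0 1")

```text
clock: 19.8
position: [0.4358, 0.0982, 0.1917]
ee_rot: [0.559, 0.433, 0.559, -0.433]
contact_force: [-0.0, 0.4, -0.6]
width: 0.0853
```

```bash
python3 -c "
from h import *
plan(.4343,.0982,.037,14.56)"
```

```text
turn units [-0.0001  0.0001 -0.0002] deg 0.05191964345111403 shift [ 1.5468 -0.0141 -0.0038] shift with no turn [ 1.5467 -0.0153 -0.0042]
turn units [ 0.9999 -0.0004 -0.0001] deg 179.97790303694896 shift [1.5468 0.0141 0.0038] shift with no turn [ 1.5467 -0.0153 -0.0042]
t 19.8 pos [0.4358 0.0982 0.1917] q [ 0.0657  0.1099  1.8254 -0.0001  1.2055 -0.188 ] w 0.08531870885288428 F [-0.0382  0.3617 -0.5579]
```

Call:
arm_command(series="0.1 -0.01 -0.003 0 0 0 1;0.18 0 0 0 0 0 1;0.2 0 0 0 0 0 1;0.2 0 0 0 0 0 1;0.2 0 0 0 0 0 1;0.2 0 0 0 0 0 1;0.17 0 0 0 0 0 1;0.12 0 0 0 0 0 1;0.1 0 0 0 0 0 1;0.07 0 0 0 0 0 1;0 0 0 0 0 0 1;0 0 0 0 0 0 1")

```text
clock: 20.8
position: [0.4337, 0.0982, 0.0375]
ee_rot: [0.559, 0.432, 0.559, -0.433]
contact_force: [-0.1, 0.4, -0.3]
width: 0.0853
```

Call:
arm_command(series="0 0 0 0 0 0 0;0 0 0 0 0 0 0;0 0 0 0 0 0 -0.4;0 0 0 0 0 0 -0.4;0 0 0 0 0 0 -1;0 0 0 0 0 0 -1;0 0 0 0 0 0 -1;0 0 0 0 0 0 -1;0 0 0 0 0 0 -1;0 0 0 0 0 0 -1", squeeze=40)

```text
clock: 21.63
position: [0.4332, 0.0983, 0.0379]
ee_rot: [0.559, 0.433, 0.559, -0.433]
contact_force: [-1.2, 1.1, 2.0]
width: 0.0164
```

Call:
arm_command(series="-0.03 0 0 0 0 0 -1;-0.06 0 0 0 0 0 -1;-0.12 0 0 0 0 0 -1;-0.16 0 0 0 0 0 -1;-0.18 0 0 0 0 0 -1;-0.18 0 0 0 0 0 -1;-0.18 0 0 0 0 0 -1;-0.16 0 0 0 0 0 -1;-0.12 0 0 0 0 0 -1;-0.06 0 0 0 0 0 -1;0 0 0 0 0 0 -1;0 0 0 0 0 0 -1")

```text
clock: 22.63
position: [0.4329, 0.0982, 0.1627]
ee_rot: [0.559, 0.433, 0.559, -0.433]
contact_force: [0.9, 0.5, -0.2]
width: 0.0163
```

```bash
python3 -c "
from h import *
plan(.5719,.3165,.162,-5.68)"
```

```text
turn units [ 0.1125  0.     -0.    ] deg 20.252160429249415 shift [ 0.0071  1.167  -2.3096] shift with no turn [ 0.007   1.8943 -1.7628]
turn units [-0.8875  0.      0.    ] deg 159.74784066938875 shift [ 0.0071 -1.167   2.3096] shift with no turn [ 0.007   1.8943 -1.7628]
t 22.6333 pos [0.4329 0.0982 0.1627] q [ 0.0662  0.1323  1.8779 -0.0001  1.1314 -0.1881] w 0.016307331086937018 F [ 0.8748  0.5054 -0.1633]
```

Call:
arm_command(series="0 0 0 0.0281 0 0 -1;0 0 0 0.0281 0 0 -1;0 0 0 0.0281 0 0 -1;0 0 0 0.0282 0 0 -1;0 0.073 -0.144 0 0 0 -1;0 0.146 -0.289 0 0 0 -1;0 0.182 -0.361 0 0 0 -1;0 0.182 -0.361 0 0 0 -1;0 0.182 -0.361 0 0 0 -1;0 0.182 -0.361 0 0 0 -1;0 0.146 -0.289 0 0 0 -1;0 0.073 -0.144 0 0 0 -1")

```text
clock: 23.63
position: [0.5735, 0.3202, 0.1605]
ee_rot: [-0.475, -0.524, -0.476, 0.524]
contact_force: [0.2, 0.0, -0.2]
width: 0.0162
```

Call:
arm_command(series="0 0 0 0 0 0 -1;0 0 0 0 0 0 -1;0 0 0 0 0 0 -1;0 0 0 0 0 0 -1")

```text
clock: 23.97
position: [0.571, 0.3153, 0.1622]
ee_rot: [-0.474, -0.524, -0.475, 0.525]
contact_force: [-0.0, 0.6, -0.8]
width: 0.0163
```

```bash
python3 -c "
from h import *
plan(.5719,.3165,.0425,-5.68)
import cv2
from rig import get_image
a=cv2.cvtColor(get_image('top'),cv2.COLOR_RGB2BGR)[40:240,60:320]
b=cv2.cvtColor(get_image('side'),cv2.COLOR_RGB2BGR)[130:330,60:320]
cv2.imwrite('pics/t6.png',cv2.resize(np.hstack([a,b]),None,fx=1.5,fy=1.5))"
```

```text
turn units [-0.0002  0.0005  0.0005] deg 0.13535359079849194 shift [ 1.1968  0.008  -0.013 ] shift with no turn [ 1.1968  0.0101 -0.0147]
turn units [ 0.9998  0.0009 -0.0007] deg 179.96060218592356 shift [ 1.1968 -0.008   0.013 ] shift with no turn [ 1.1968  0.0101 -0.0147]
t 23.9667 pos [0.571  0.3153 0.1622] q [ 0.3982  0.4337  1.4355 -0.0005  1.2746  0.4982] w 0.01627191643908508 F [-0.016   0.5636 -0.8329]
```

View pics/t6.png

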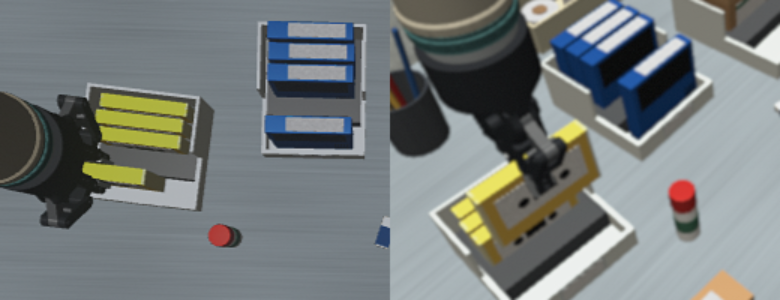

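Call:
arm_command(series="0.05 0 0 0 0 0 -1;0.1 0 0 0 0 0 -1;0.15 0 0 0 0 0 -1;0.15 0 0 0 0 0 -1;0.15 0 0 0 0 0 -1;0.15 0 0 0 0 0 -1;0.15 0 0 0 0 0 -1;0.11 0 0 0 0 0 -1;0.08 0 0 0 0 0 -1;0.05 0 0 0 0 0 -1;0.02 0 0 0 0 0 -1;0 0 0 0 0 0 -1")

```text
clock: 25.07
position: [0.5721, 0.3166, 0.0466]
ee_rot: [-0.475, -0.524, -0.475, 0.524]
contact_force: [-0.5, -0.0, -0.0]
width: 0.0167
```

Call:
arm_command(series="0.01 0 0 0 0 0 -1;0.01 0 0 0 0 0 -1;0.01 0 0 0 0 0 -1;0.005 0 0 0 0 0 -1;0 0 0 0 0 0 -1;0 0 0 0 0 0 -1")

```text
clock: 25.57
position: [0.5721, 0.3166, 0.0434]
ee_rot: [0.475, 0.524, 0.475, -0.524]
contact_force: [-0.1, 0.3, -0.9]
width: 0.016
```

Call:
arm_command(series="0.005 0 0 0 0 0 -1;0.005 0 0 0 0 0 -1;0.005 0 0 0 0 0 -1;0.005 0 0 0 0 0 -1;0 0 0 0 0 0 -1;0 0 0 0 0 0 -1")

```text
clock: 26.07
position: [0.5721, 0.3166, 0.0419]
ee_rot: [0.475, 0.524, 0.475, -0.524]
contact_force: [-1.7, -0.3, 5.7]
width: 0.0163
```

Call:
arm_command(series="0 0 0 0 0 0 -0.5;0 0 0 0 0 0 -0.4;0 0 0 0 0 0 -0.3;0 0 0 0 0 0 -0.15;0 0 0 0 0 0 -0.15;0 0 0 0 0 0 -0.15;0 0 0 0 0 0 -0.15")

```text
clock: 26.65
position: [0.572, 0.3166, 0.0411]
ee_rot: [-0.475, -0.524, -0.475, 0.524]
contact_force: [0.8, -0.1, 0.8]
width: 0.0362
```

Call:
arm_command(series="-0.05 0 0 0 0 0 -0.15;-0.1 0 0 0 0 0 -0.15;-0.15 0 0 0 0 0 -0.15;-0.2 0 0 0 0 0 -0.15;-0.25 0 0 0 0 0 -0.15;-0.25 0 0 0 0 0 -0.15;-0.25 0 0 0 0 0 -0.15;-0.15 0 0 0 0 0 1;-0.05 0 0 0 0 0 1;0 0 0 0 0 0 1;0 0 0 0 0 0 1")

```text
clock: 27.57
position: [0.5716, 0.3164, 0.1861]
ee_rot: [-0.475, -0.524, -0.475, 0.524]
contact_force: [0.2, 0.2, 0.5]
width: 0.0823
```

```bash
python3 -c "
from h import *
plan(.3908,.3129,.19,-4.27)"
```

```text
turn units [-0.0078  0.0001  0.0001] deg 1.4068340584619001 shift [-0.0392 -1.8005  0.1698] shift with no turn [-0.0385 -1.7958  0.214 ]
turn units [ 0.9922  0.0002 -0.0002] deg 178.59343080510632 shift [-0.0392  1.8005 -0.1698] shift with no turn [-0.0385 -1.7958  0.214 ]
t 27.5667 pos [0.5716 0.3164 0.1861] q [ 0.3992  0.4191  1.3985 -0.0001  1.3245  0.4983] w 0.08231363504992886 F [0.1941 0.2082 0.5024]
```

Call:
arm_command(series="0 0 0 -0.0078 0 0 1;0 -0.077 0.007 0 0 0 1;0 -0.18 0.017 0 0 0 1;0 -0.257 0.0243 0 0 0 1;0 -0.257 0.0243 0 0 0 1;0 -0.257 0.0243 0 0 0 1;0 -0.257 0.0243 0 0 0 1;0 -0.257 0.0243 0 0 0 1;0 -0.18 0.017 0 0 0 1;0 -0.077 0.007 0 0 0 1;0 0 0 0 0 0 1;0 0 0 0 0 0 1")

```text
clock: 28.57
position: [0.3917, 0.3132, 0.1861]
ee_rot: [0.481, 0.518, 0.481, -0.518]
contact_force: [1.2, -0.5, 0.3]
width: 0.0854
```

Call:
arm_command(series="0 0 0 0 0 0 1;0 0 0 0 0 0 1")

```text
clock: 28.73
position: [0.3927, 0.3132, 0.1861]
ee_rot: [0.481, 0.519, 0.481, -0.518]
contact_force: [0.4, 0.1, -0.1]
width: 0.0851
```

```bash
python3 -c "
from h import *
plan(.3908,.3129,.068,-4.27)"
```

```text
turn units [-0.0002  0.     -0.0002] deg 0.05069026953868916 shift [ 1.1806 -0.0183  0.0047] shift with no turn [ 1.1806 -0.019   0.0047]
turn units [ 0.9998 -0.0003 -0.    ] deg 179.9611045484785 shift [ 1.1806  0.0183 -0.0047] shift with no turn [ 1.1806 -0.019   0.0047]
t 28.7333 pos [0.3927 0.3132 0.1861] q [ 0.535   0.1979  1.7296 -0.0004  1.2136  0.6103] w 0.08512000816215334 F [ 0.3912  0.0637 -0.1025]
```

Call:
arm_command(series="0.08 -0.012 0.004 0 0 0 1;0.14 0 0 0 0 0 1;0.15 0 0 0 0 0 1;0.15 0 0 0 0 0 1;0.15 0 0 0 0 0 1;0.15 0 0 0 0 0 1;0.13 0 0 0 0 0 1;0.1 0 0 0 0 0 1;0.08 0 0 0 0 0 1;0.05 0 0 0 0 0 1;0 0 0 0 0 0 1;0 0 0 0 0 0 1")

```text
clock: 29.73
position: [0.3904, 0.3128, 0.0682]
ee_rot: [0.481, 0.518, 0.481, -0.518]
contact_force: [-0.0, 0.2, 0.1]
width: 0.0854
```

Call:
arm_command(series="0 0 0 0 0 0 0.2;0 0 0 0 0 0 0.2;0 0 0 0 0 0 0;0 0 0 0 0 0 0;0 0 0 0 0 0 -1;0 0 0 0 0 0 -1;0 0 0 0 0 0 -1;0 0 0 0 0 0 -1;0 0 0 0 0 0 -1;0 0 0 0 0 0 -1", squeeze=50)

```text
clock: 30.57
position: [0.3913, 0.3132, 0.0689]
ee_rot: [0.481, 0.519, 0.481, -0.517]
contact_force: [3.3, -0.1, 5.3]
width: 0.0375
```

Call:
arm_command(series="-0.03 0 0 0 0 0 -1;-0.06 0 0 0 0 0 -1;-0.12 0 0 0 0 0 -1;-0.16 0 0 0 0 0 -1;-0.16 0 0 0 0 0 -1;-0.16 0 0 0 0 0 -1;-0.16 0 0 0 0 0 -1;-0.16 0 0 0 0 0 -1;-0.12 0 0 0 0 0 -1;-0.1 0 0 0 0 0 -1;-0.05 0 0 0 0 0 -1;0 0 0 0 0 0 -1")

```text
clock: 31.57
position: [0.39, 0.3129, 0.1969]
ee_rot: [0.481, 0.518, 0.481, -0.518]
contact_force: [0.5, 0.8, -2.6]
width: 0.0376
```

```bash
python3 -c "
from h import *
plan(.606,-.1131,.195,2.41)"
```

```text
turn units [-0.0371 -0.0001 -0.0001] deg 6.678554224545721 shift [0.0191 1.9788 4.3472] shift with no turn [0.0182 2.4709 4.0876]
turn units [ 0.9629 -0.0002  0.0002] deg 173.3215392951474 shift [ 0.0191 -1.9788 -4.3472] shift with no turn [0.0182 2.4709 4.0876]
t 31.5667 pos [0.39   0.3129 0.1969] q [0.5368 0.1861 1.7164 0.0002 1.2385 0.6113] w 0.03758047850111431 F [ 0.4933  0.8093 -2.5663]
```

Call:
arm_command(series="0 0 0 -0.0185 0 0 -1;0 0 0 -0.0186 0 0 -1;0 0.046 0.1 0 0 0 -1;0 0.107 0.234 0 0 0 -1;0 0.152 0.334 0 0 0 -1;0 0.152 0.334 0 0 0 -1;0 0.152 0.334 0 0 0 -1;0 0.152 0.334 0 0 0 -1;0 0.152 0.334 0 0 0 -1;0 0.152 0.334 0 0 0 -1;0 0.152 0.334 0 0 0 -1;0 0.152 0.334 0 0 0 -1")

```text
clock: 32.57
position: [0.5392, 0.0156, 0.1954]
ee_rot: [0.509, 0.489, 0.51, -0.491]
contact_force: [1.1, 0.5, -2.5]
width: 0.0369
```

Call:
arm_command(series="0 0.152 0.334 0 0 0 -1;0 0.152 0.334 0 0 0 -1;0 0.152 0.334 0 0 0 -1;0 0.107 0.234 0 0 0 -1;0 0.046 0.1 0 0 0 -1;0 0 0 0 0 0 -1;0 0 0 0 0 0 -1;0 0 0 0 0 0 -1;0 0 0 0 0 0 -1;0 0 0 0 0 0 -1")

```text
clock: 33.4
position: [0.6053, -0.1113, 0.1965]
ee_rot: [0.511, 0.489, 0.511, -0.489]
contact_force: [-0.4, -0.4, -2.3]
width: 0.0376
```

```bash
python3 -c "
from h import *
plan(.606,-.1131,.0735,2.41)"
```

```text
turn units [ 0.0005 -0.0001  0.0001] deg 0.08574799928238443 shift [1.23   0.0059 0.0185] shift with no turn [1.23   0.0062 0.0189]
turn units [-0.9995 -0.0001 -0.0002] deg 179.91804567343462 shift [ 1.23   -0.0059 -0.0185] shift with no turn [1.23   0.0062 0.0189]
t 33.4 pos [ 0.6053 -0.1113  0.1965] q [-0.2949  0.3568  1.472   0.0002  1.3132 -0.3385] w 0.03764879353229415 F [-0.393  -0.3948 -2.2767]
```

Call:
arm_command(series="0.06 0.006 0.018 0 0 0 -1;0.12 0 0 0 0 0 -1;0.16 0 0 0 0 0 -1;0.16 0 0 0 0 0 -1;0.16 0 0 0 0 0 -1;0.16 0 0 0 0 0 -1;0.13 0 0 0 0 0 -1;0.11 0 0 0 0 0 -1;0.08 0 0 0 0 0 -1;0.04 0 0 0 0 0 -1;0.02 0 0 0 0 0 -1;0 0 0 0 0 0 -1")

```text
clock: 34.4
position: [0.6068, -0.1145, 0.0763]
ee_rot: [0.51, 0.489, 0.51, -0.489]
contact_force: [0.5, 0.2, -1.2]
width: 0.0375
```

Call:
arm_command(series="0.01 0 0 0 0 0 -1;0.01 0 0 0 0 0 -1;0.01 0 0 0 0 0 -1;0.005 0 0 0 0 0 -1;0 0 0 0 0 0 -1;0 0 0 0 0 0 -1")

```text
clock: 34.9
position: [0.6068, -0.1146, 0.073]
ee_rot: [0.511, 0.489, 0.51, -0.489]
contact_force: [-0.0, -0.1, -2.0]
width: 0.0373
```

Call:
arm_command(series="0.005 -0.005 -0.01 0 0 0 -1;0.005 0 0 0 0 0 -1;0.005 0 0 0 0 0 -1;0.005 0 0 0 0 0 -1;0 0 0 0 0 0 -1;0 0 0 0 0 0 -1")

```text
clock: 35.4
position: [0.6068, -0.1146, 0.0729]
ee_rot: [0.512, 0.489, 0.509, -0.489]
contact_force: [-1.6, -2.2, 8.1]
width: 0.0375
```

Contact; release to about 51 mm (limit here about 85 mm) and retreat.

Call:
arm_command(series="0 0 0 0 0 0 0;0 0 0 0 0 0 0.05;0 0 0 0 0 0 0.1;0 0 0 0 0 0 0.25;0 0 0 0 0 0 0.25;0 0 0 0 0 0 0.25;0 0 0 0 0 0 0.25")

```text
clock: 35.98
position: [0.6061, -0.1134, 0.0706]
ee_rot: [0.51, 0.489, 0.51, -0.489]
contact_force: [-0.1, -0.3, -0.2]
width: 0.0534
```

Call:
arm_command(series="-0.05 0 0 0 0 0 0.25;-0.1 0 0 0 0 0 0.25;-0.15 0 0 0 0 0 0.25;-0.2 0 0 0 0 0 0.25;-0.25 0 0 0 0 0 0.25;-0.25 0 0 0 0 0 0.25;-0.25 0 0 0 0 0 0.25;-0.2 0 0 0 0 0 0.25;-0.1 0 0 0 0 0 0.25;0 -0.2 0 0 0 0 0.25;0 -0.3 0 0 0 0 0.25;0 -0.3 0 0 0 0 0.25")

```text
clock: 36.98
position: [0.5255, -0.1168, 0.2257]
ee_rot: [0.511, 0.489, 0.511, -0.489]
contact_force: [-0.1, -0.9, 0.7]
width: 0.0536
```

Call:
arm_command(series="0 -0.3 0 0 0 0 0.25;0 -0.3 0 0 0 0 0.25;0 -0.3 0 0 0 0 0.25;0 -0.3 0 0 0 0 0.25;0 -0.2 0 0 0 0 0.25;0 -0.1 0 0 0 0 0.25;0 0 0 0 0 0 0.25;0 0 0 0 0 0 0.25")

```text
clock: 37.65
position: [0.3771, -0.1235, 0.2263]
ee_rot: [0.511, 0.49, 0.51, -0.489]
contact_force: [-0.1, 0.4, -1.0]
width: 0.0535
```

```bash
python3 -c "
from h import *
import cv2
from rig import get_image
cv2.imwrite('pics/t7.png',cv2.cvtColor(get_image('top'),cv2.COLOR_RGB2BGR))
cv2.imwrite('pics/s7.png',cv2.cvtColor(get_image('side'),cv2.COLOR_RGB2BGR))
a=cv2.imread('pics/t7.png')[40:220,105:555]
cv2.imwrite('pics/t8.png',cv2.resize(a,None,fx=16/9,fy=16/9,interpolation=cv2.INTER_CUBIC))
print(manip.get_state()['position'])"
```

```text
[ 0.3778 -0.1235  0.226 ]
```

View pics/t8.png

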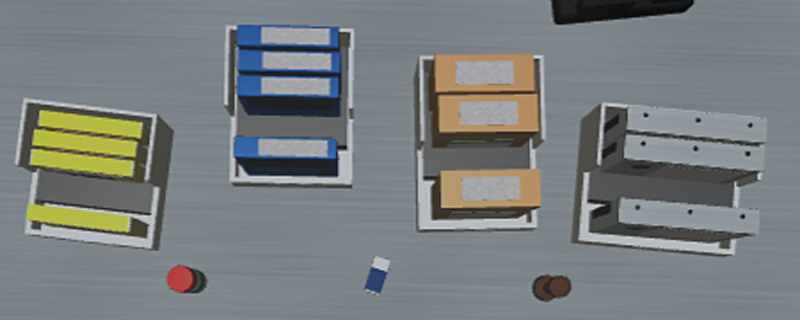

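View pics/s7.png

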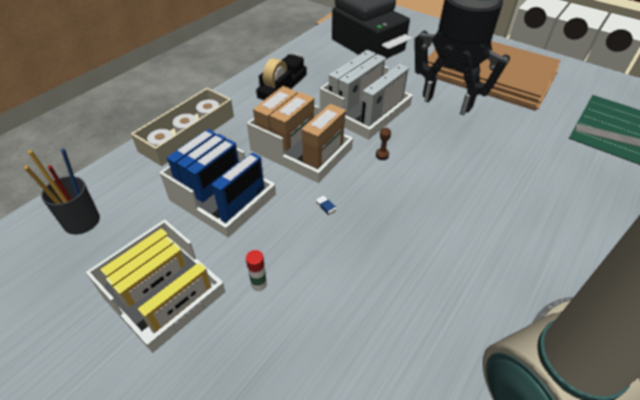

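Run:
```python
from h import *
D=dict(cassette=([(30,204),(141,216),(139,231),(27,220)],.073,(.5719,.3165),-5.68),cartridge=([(235,137),(336,138),(337,158),(235,157)],.106,(.6436,.0974),.37),
microfilm=([(440,170),(539,169),(540,207),(440,209)],.106,(.606,-.1131),2.41),drive=([(621,198),(758,210),(757,236),(618,224)],.106,(.5834,-.3207),-3.56))
for k,(p,z,c,a) in D.items():
    P=np.mean([ray("top",(105+u*9/16,40+v*9/16),z) for u,v in p],0)[:2]-c
    a=np.radians(a);print(k,"tray x,y mm",1000*P@[np.cos(a),np.sin(a)],1000*P@[-np.sin(a),np.cos(a)])
```

```text
cassette tray x,y mm -1.4981499988813187 -6.779121054787126
cartridge tray x,y mm -0.6326121579302036 -1.2708471380897768
microfilm tray x,y mm -0.22463692009745584 -0.9466970122568189
drive tray x,y mm -1.7867877087431159 -0.15512069938643241
```

```bash
python3 -c "
from rig import ticket
print(ticket.sign_off())"
```

```text
the job is handed in; nothing more can be done
None
```

All four media now stand upright in the front pockets of their own trays. Each was lowered slowly until the wrist force showed it had touched the floor, then released. I handed the job in at about 38 s of robot time; the sign-off gives no verdict.

In the last pictures the rubber stamp and glue stick were still standing, apparently where they began, though I compared them by eye only. The arm was clear of everything.

| Medium | Offset front to back (mm) | Offset sideways (mm) |
|---|---|---|
| Drive | -1.8 | -0.2 |
| Cartridge | -0.6 | -1.3 |
| Microfilm | -0.2 | -0.9 |
| Cassette | -1.5 | -6.8 |

These are offsets of each medium from its pocket's centre, measured from the top picture. The limits are 12 mm front to back and 14 mm sideways.

One check disagreed: the cassette's sideways offset of -6.8 mm is larger than the arm's own position suggested. I read its top edge about 8% too long in the picture. Correcting for that gives about -2 mm, and both values are within the limit.

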